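# Slide the tall battery pack home into its charging bracket

## Robot

A 6-joint arm with a two-finger parallel gripper is mounted at the origin on a cart in front of the work surface, level with it; the furniture and walls round the work are solid. World frame = base frame: x ahead of the robot, y to its left, z up, the work surface at z = 0. Lengths are in m, angles in rad, forces in N, time in s.
With the tool pointing down it reaches from about 0.3 to 0.95 m from the base axis. Payload 3.1 kg.
Tool frame: the origin (TCP) lies on the centre line of the jaws, within the pads' length; the fingertips stand 17 mm ahead of it and the grasp point (between the pads) lies 2 mm behind it; x points along the fingers, y is the direction in which the jaws open and shut, and the axes are right-handed (so a half turn about x gives the same grasp; the last joint's range is limited). The gripper opens to 85 mm and grips with 20 to 120 N. Pads are 22 mm wide; open, the fingers measure 114 mm over their backs; the gripper's body (76 mm by 85 mm) begins 54 mm behind the grasp point. The pads swing forward as they close: fully open they stand 13 mm farther back than shut.
Start: joints at [1.21, 0.308, 1.634, -0, 1.2, -0.07], TCP at [0.179, 0.599, 0.248] pointing down, gripper open.
Joint ranges: [-3.06, 3.06], [-0.79, 1.96], [0.05, 2.63], [-1.19, 4.34], [0.05, 2.64], [-2.94, 2.94]. Speed limits (rad/s): [2.79, 2.79, 3.14, 3.14, 3.14, 3.14].

## Interface

Orientations are given as a 3x3 rotation matrix whose columns are the frame's x, y, z axes.
In Python, from rig import bot gives the robot as it stands.
- The arm moves only by the tool jog_arm, never from a script. Its argument "deltas" is a list of rows, each an object with "claw": the opening, from 0 (shut) to 1 (fully open); "travel": the shift along the world's x, y, z in m, a list of three; "turn": the turn, a rotation vector about the world's x, y, z in degrees, a list of three. In form: [{"claw": claw, "travel": [tx, ty, tz], "turn": [wx, wy, wz]}, ...]. A call has 1 to 5 rows; each row shifts and turns the commanded pose from where the row before left it; what a row does not reach is not made up. A row lasts 1/10 s, in which the tool goes at most 50 mm and 8.59 degrees, less where a joint would pass 70% of its speed; a pose out of reach is approached as far as the arm can. A call with a gripper value outside its range is refused whole. The fingers move at their own pace and stop on an object; "grip_force" is the grip in N (left out, the last holds). Time passes only in rows, so rows that do not move let the fingers close. It gives the time, the measured TCP pose, the force and the opening at its end, in the units of the state.
- bot.read_state(): the state, without advancing time (a new reading comes with each control period).
- bot.get_image(name): name is "scene" or "top"; returns a dict with "frame" (400x640x3 uint8, blue, green, red), "depth" (400x640 float32, m along the optical axis (not along the pixel's ray), 0 where there is no reading), "vertical_fov" (degrees; the focal length in pixels is half the picture's height over the tangent of half this angle, whatever the lens; pixels are square), "cx", "cy" (the principal point, pixels), "rvec" (rotation vector, rad) and "tvec" (3), from world to camera coordinates, as OpenCV has them. Camera axes: x right, y down, z forward; pixel columns grow to the right and rows downward; lengths in m; the calibration is good to about 2 mm. A picture is of the moment at which its call begins.
- bot.sign_off(): hands the job in, once; it reports no verdict.
Trained networks look in the newest picture that a camera, given by its name, has taken for a name from the list of things; names that differ only in an ending like _2 or _b are one class to them, and where a whole thing is asked for, a point or a joint stands for the part that bears it (a point fixed in the world has none). Each returns a list of dicts, best first, with "confidence" (0 to 1); they miss things now and then, are a little off and sometimes report something else, mostly with a low value. They report only what shows in the picture. A call takes as long as a camera call.
- bot.look_for(name, camera): "extent" ([left, top, width, height] as shares, 0 to 1, of the picture: columns of its width, rows of its height, round what is visible of it).
The state is a dict: "time": time; "joint_positions": joint angles; "joint_vel": joint speeds; "joint_efforts": joint torques, N m; "eef_pos": TCP position; "tcp_rot": TCP orientation; "contact_force": force on the tool from outside, world axes, zero at the start; "ft_torque": the same for the moment, N m; "opening": finger opening in m.
Only numpy, scipy, OpenCV 4.12 (cv2) and the standard library are available. Lean on these libraries where they do the work, as an engineer would, in place of code of your own. Each camera call takes 0.05 s, during which the arm holds its last target. There are 200 camera calls.

## Task

Push the tall battery pack away from you across the steel plate, into the charging bracket, until its base is fully home: squarely against the bracket's back stop. It is heavy and tall, so push only on its low wide base, so that it slides upright; do not touch the case or its handle, do not tip or lift the pack, and leave the other things where they are.

Things in the scene. Friction and masses are not known exactly. Their poses are not given: they have to be found in the camera images.
- pack: Battery pack, upright: dark steel base 120 (x) x 150 (y) x 36 (z) mm under a tall narrow case. Origin: centre of the base's underside, on the steel plate (z = 0); x points away from the robot towards the bracket, give or take its yaw. Loose, 1.2 to 2 kg; slides at about 6 to 14 N if pushed on the base, tips if pushed high. Two fingertips side by side steer it, one off centre turns it.
- pack_case: Not to be touched: grey case 64 (x) x 120 (y) mm, centred on the pack's base and fixed to it, with a black lid (68 x 124 mm, 186 to 208 mm above the plate) and a bar handle up to 237 mm. The base juts out 28 mm before and behind the case, 26 mm past the lid. Origin on top of the base, 36 mm above the pack's origin; same axes.
- dock: Charging bracket, fixed, dark steel, mouth towards the robot. Origin: on the plate, where the pack's origin is when fully home; x points in (push direction), y left. Back stop face at x = 60 mm, 40 mm high; grey charger housing behind. Guides 28 mm high, inner faces at y = +-80 mm from x = -34 mm on, before that flaring to y = +-115 mm at x = -85 mm. Docked, the base's near edge is at x = -60 mm.
- shaft: Bystander: stepped steel shaft standing on its end, 54 mm across and 113 mm high, to the left of the bracket; origin at the centre of its foot. Loose.
- bolt: Bystander: bolt standing on its head, 22 mm across and 45 mm high, to the right of the pack; origin at the centre of its foot. Loose.
- gear: Bystander: cluster gear lying flat, 116 mm across, 34 mm high, on the bare bench left of the plate; origin at the centre of its underside. Loose.
- bearing: Bystander: ball bearing lying flat, 62 mm across, 16 mm high, on the bare bench left of the plate; origin at the centre of its underside. Loose.
- ring: Bystander: thin ring gear lying flat, 112 mm across, 11 mm high, on the bare bench left of the plate; origin at the centre of its underside. Loose.

How it is judged:
At the end, for the whole second after the job is handed in: The pack stands still and upright between the guides, its origin within 6 mm of fully home along the bracket and within 12 mm across it, and square to the bracket within 0.06 rad (x of pack in the frame of dock between -0.006 and 0.006 m and y of pack in the frame of dock between -0.012 and 0.012 m and angle between the x axis of pack and the x axis of dock, either way round below 0.06 rad and angle between pack's own z axis and vertical below 0.03 rad and height (world z) of pack below 0.004 m and linear speed of pack below 0.01 m/s); the robot touches nothing.
It fails at once if the pack is tipped (leans more than 0.15 rad) (angle between pack's own z axis and vertical above 0.15 rad).
It fails at once if the pack is lifted (origin more than 12 mm above the plate) (height (world z) of pack above 0.012 m).
It fails at once if the robot pushes or grips the pack's case or handle (over 2 N) (contact force between any of the fingers, the arm and pack_case above 2 N).
It fails at once if another thing is moved more than 20 mm (distance of any of shaft, bolt, gear, bearing, ring from where it was at the start of the episode above 0.02 m).
It fails at once if the standing shaft or bolt is tipped over (angle between any of shaft, bolt's own z axis and vertical above 0.3 rad).
It also fails if it takes over 61 s, if anything falls off the work surface, if the arm or the gripper's body presses on something with over 40 N, if the wrist force passes 120 N, or if a joint passes its speed limit or range.

## Working session

There is one attempt and no reset: what is moved stays moved. The work goes in short steps, Python scripts to look and compute and a tool call to move; the robot and the scene stay as the last step left them, time stands still between calls to the robot, and variables do not carry over. Pictures are saved under pics/ and viewed, about 8 in all and at most 12, crops included, and the job is handed in when it is done.

Besides the shell and the picture viewer there is one more tool, called after "Call:" as name([rows], argument=value, ...), one row to a line, values as JSON. jog_arm: Moves the arm, as the interface text tells. Its arguments: {"type":"object","properties":{"deltas":{"type":"array"},"grip_force":{"type":"number"}},"required":["deltas"]}

```bash
ls; mkdir -p pics; cat > h.py <<'E'
import numpy as np, cv2
from rig import bot
def cam(n):
    d=bot.get_image(n); d['f']=200/np.tan(np.radians(d['vertical_fov'])/2)
    d['R']=cv2.Rodrigues(np.array(d['rvec'],float))[0]; d['t']=np.array(d['tvec'],float).ravel(); return d
def cloud(d):
    v,u=np.mgrid[0:400,0:640]; z=d['depth']
    p=np.stack([(u-d['cx'])/d['f']*z,(v-d['cy'])/d['f']*z,z],-1)
    w=(p-d['t'])@d['R']; w[z==0]=np.nan; return w
E
python3 - <<'E'
from h import *
print(bot.read_state())
for n in ('scene','top'):
    d=cam(n); cv2.imwrite(f'pics/{n}0.png',d['frame']); print(n,d['f'],d['cx'],d['cy'],-d['R'].T@d['t'],d['R'][2])
    w=cloud(d); np.save(f'{n}0.npy',w)
    for k in ('pack','pack_case','dock','shaft','bolt','gear','bearing','ring'):
        for r in bot.look_for(k,n)[:2]:
            e=np.array(r['extent'])*[640,400,640,400]; c=w[int(e[1]+e[3]/2),int(e[0]+e[2]/2)]
            print(k,round(r['confidence'],2),e.round(),c.round(3))
E
```

```text
pics
{'time': 0.0, 'joint_positions': array([ 1.21030298e+00,  3.09019308e-01,  1.63519311e+00, -1.42672105e-05,
        1.19968444e+00, -6.97345564e-02]), 'joint_vel': array([0.0002868 , 0.00023543, 0.00185048, 0.00132789, 0.00055198,
       0.00032862]), 'joint_efforts': array([-1.62500601e-05, -4.15264177e+01, -2.76652604e+01, -1.20115537e-04,
        1.03901513e-02, -5.65810652e-06]), 'eef_pos': array([0.1789487 , 0.59801795, 0.24703499]), 'tcp_rot': array([[-8.00335391e-04,  2.86673356e-01,  9.58028051e-01],
       [-2.16078973e-03,  9.58025625e-01, -2.86674435e-01],
       [-9.99997345e-01, -2.29953287e-03, -1.47300971e-04]]), 'contact_force': array([ 0.22047787,  0.89405946, -0.32241896]), 'ft_torque': array([ 0.00489389, -0.03064349, -0.03996096]), 'opening': 0.08547641739272052}
scene 396.8370418180114 318.6605811849009 198.7306759729894 [ 0.21076546 -0.5124789   0.69645667] [ 0.3505869   0.53892325 -0.76593117]
pack 0.6 [281. 129.  63. 130.] [ 0.442 -0.136  0.184]
pack_case 0.69 [293. 130.  44. 109.] [ 0.448 -0.135  0.204]
dock 0.91 [346. 181.  99. 101.] [ 0.623 -0.184  0.0
[... 222 characters left out ...]
3]
bearing 0.88 [289. 116.  22.  22.] [ 0.619  0.224 -0.005]
ring 0.63 [180. 150.  44.  37.] [ 0.336  0.213 -0.006]
top 453.08264016320635 321.694420729848 197.79820643852696 [ 0.23018541 -0.01862727  1.2394979 ] [ 0.22916578 -0.01261429 -0.97330567]
pack 0.59 [305. 171.  69.  72.] [ 0.451 -0.069  0.211]
pack_case 0.81 [315. 171.  56.  57.] [ 0.467 -0.082  0.209]
dock 0.62 [320. 118.  95.  91.] [ 0.617 -0.17   0.   ]
shaft 0.74 [313. 135.  20.  18.] [ 0.646 -0.042  0.098]
shaft 0.65 [220. 157.  26.  24.] [ 0.625  0.218 -0.006]
gear 0.89 [232. 196.  44.  43.] [ 0.478  0.157 -0.006]
bearing 0.82 [220. 160.  24.  21.] [ 0.618  0.22  -0.003]
ring 0.89 [218. 251.  38.  38.] [ 0.337  0.209 -0.006]
```

```bash
python3 - <<'E'
from h import *
a=cv2.imread('pics/scene0.png')[100:320,200:480]; b=cv2.imread('pics/top0.png')[80:300,180:460]
cv2.imwrite('pics/s1.png',cv2.resize(a,(764,600),interpolation=2)); cv2.imwrite('pics/t1.png',cv2.resize(b,(764,600),interpolation=2))
for n in('scene','top'):
    w=np.load(n+'0.npy').reshape(-1,3); w=w[(w[:,0]>.25)&(w[:,0]<.85)&(abs(w[:,1]+.12)<.25)]
    for nm,l,h in (('base',.032,.039),('stop?',.037,.043),('lid',.200,.213),('guide',.024,.031),('case',.05,.18),('handle',.22,.245)):
        s=w[(w[:,2]>l)&(w[:,2]<h)]
        if len(s)>5: print(n,nm,len(s),s.min(0).round(3),s.max(0).round(3),np.median(s,0).round(3))
        if nm in('lid','handle') and len(s)>5: print(cv2.minAreaRect(s[(s[:,0]<.56)&(s[:,1]<.05),:2].astype(np.float32)))
E
```

```text
scene base 1803 [ 0.361 -0.295  0.032] [0.849 0.128 0.039] [ 0.479 -0.11   0.036]
scene stop? 737 [ 0.361 -0.295  0.037] [0.849 0.128 0.043] [ 0.623 -0.142  0.039]
scene lid 2169 [ 0.417 -0.15   0.2  ] [0.797 0.128 0.213] [ 0.484 -0.084  0.208]
((0.47864586114883423, -0.08210863173007965), (0.1258050948381424, 0.06800680607557297), 53.882633209228516)
scene guide 1204 [ 0.361 -0.294  0.024] [0.849 0.13  0.031] [ 0.538 -0.107  0.028]
scene case 5056 [ 0.42  -0.281  0.05 ] [0.849 0.13  0.18 ] [ 0.657 -0.118  0.099]
scene handle 1271 [ 0.452 -0.123  0.22 ] [0.85  0.129 0.245] [ 0.765 -0.066  0.234]
((0.4773009419441223, -0.08396510779857635), (0.08096033334732056, 0.009796377271413803), 53.89329528808594)
top base 891 [ 0.367 -0.29   0.032] [0.848 0.13  0.039] [ 0.457 -0.071  0.036]
top stop? 509 [ 0.363 -0.293  0.037] [0.844 0.125 0.043] [ 0.469 -0.102  0.039]
top lid 1421 [ 0.418 -0.148  0.2  ] [0.85  0.128 0.213] [ 0.481 -0.077  0.208]
((0.47962233424186707, -0.07996856421232224), (0.1241174042224884, 0.06935650110244751), 54.271175384521484)
top guide 572 [ 0.362 -0.29   0.024] [0.848 0.13  0.031] [ 0.516 -0.045  0.029]
top case 2442 [ 0.37  -0.279  0.05 ] [0.842 0.13  0.18 ] [ 0.675 -0.042  0.099]
top handle 656 [ 0.453 -0.13   0.22 ] [0.85  0.13  0.245] [ 0.764 -0.008  0.236]
((0.4847221374511719, -0.08419784158468246), (0.09513463079929352, 0.025196857750415802), 55.63407516479492)
```

View pics/s1.png

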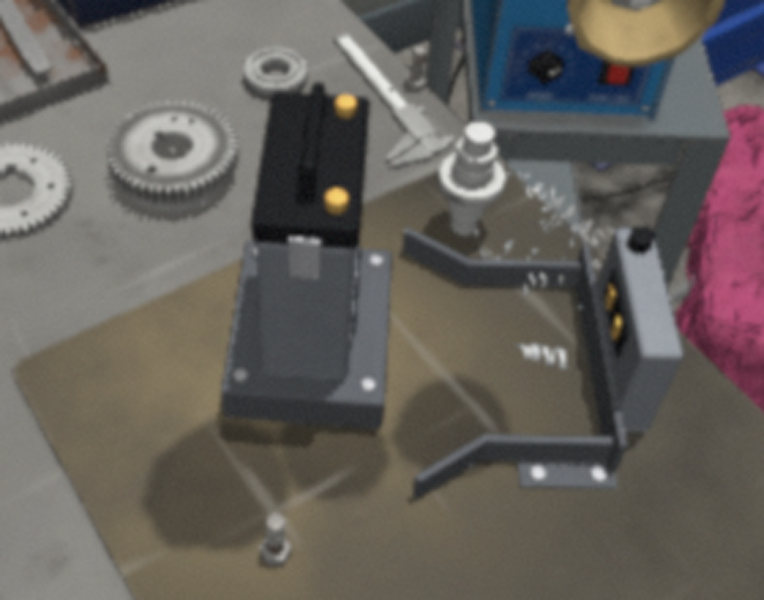

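View pics/t1.png

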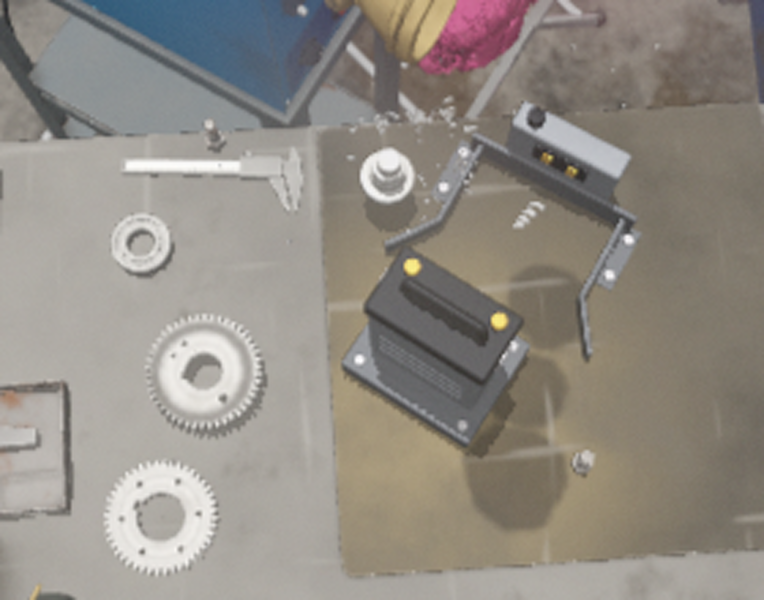

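The two views show the pack (centre around (395,340) in the top crop) and the dock (up and right of it, about (540,230)). Both are yawed by roughly -30 to -36 degrees, the shaft is near (387,175) and the bolt near (583,460). Next I'll fit the dock.

```bash
cat >> h.py <<'E'
from scipy.optimize import least_squares
def packpose(*ds):
    w=np.concatenate([cloud(d).reshape(-1,3) for d in ds])
    return w
E
python3 - <<'E'
from h import *
W=np.concatenate([np.load(n+'0.npy').reshape(-1,3) for n in('scene','top')])
W=W[~np.isnan(W[:,0])]
def rot(p,c,a): 
    R=np.array([[np.cos(a),-np.sin(a)],[np.sin(a),np.cos(a)]]); return (p-c)@R
# pack: lid rect + base-top front points
l=W[(abs(W[:,2]-.208)<.004)&(W[:,0]<.56)&(W[:,1]<.03)]
r=cv2.minAreaRect(l[:,:2].astype(np.float32)); print('lid',r)
a0=np.radians(-36); L=rot(W[:,:2],np.array(r[0]),a0)
b=(abs(W[:,2]-.036)<.003)&(abs(L[:,0])<.075)&(abs(L[:,1])<.09)
print('base in lid frame',np.percentile(L[b],[0.5,2,98,99.5],axis=0).round(3))
# dock guess
g=W[(W[:,2]>.01)&(W[:,2]<.045)&(W[:,0]>.5)&(W[:,0]<.78)&(W[:,1]<.01)&(W[:,1]>-.33)]
def best(a):
    q=g[:,:2]@np.array([np.cos(a),np.sin(a)]); h=np.histogram(q,np.arange(.3,1,.003))[0]; return h.max()
aa=np.radians(np.arange(-50,-10,.5)); s=[best(a) for a in aa]; a=aa[np.argmax(s)]
print('dock yaw',np.degrees(a),sorted(zip(s,np.degrees(aa)))[-5:])
Q=rot(g[:,:2],np.zeros(2),a)
h,e=np.histogram(Q[:,0],np.arange(.4,1,.004)); i=h.argmax(); print([(round(e[k],3),h[k]) for k in range(i-6,i+8)])
m=(Q[:,0]<e[i]-.012)&(Q[:,0]>e[i]-.075)
h,f=np.histogram(Q[m,1],np.arange(-.2,.5,.004)); print([(round(f[k],3),h[k]) for k in range(len(h)) if h[k]>5])
for nm,c,rad in(('shaft',(.649,-.05),.06),('bolt',(.368,-.226),.03)):
    s=W[(np.hypot(W[:,0]-c[0],W[:,1]-c[1])<rad)&(W[:,2]>.012)&(W[:,2]<.12)]; print(nm,s.min(0).round(3),s.max(0).round(3))
E
```

```text
lid ((0.2674688398838043, -0.042004622519016266), (0.13905757665634155, 0.5411085486412048), 79.46803283691406)Traceback (most recent call last):
  File "<stdin>", line 11, in <module>
    return _quantile_unchecked(
        a, q, axis, out, overwrite_input, method, keepdims, weights)
    return _ureduce(a,
                    func=_quantile_ureduce_func,
    ...<5 lines>...
                    overwrite_input=overwrite_input,
                    method=method)
    r = func(a, **kwargs)
    result = _quantile(arr,
                       quantiles=q,
    ...<2 lines>...
                       out=out,
                       weights=wgt)
    slices_having_nans = np.isnan(arr[-1, ...])
                                  ~~~^^^^^^^^^
IndexError: index -1 is out of bounds for axis 0 with size 0
```

```bash
cat > fit.py <<'E'
from h import *
def rot(p,c,a): 
    R=np.array([[np.cos(a),-np.sin(a)],[np.sin(a),np.cos(a)]]); return (p-c)@R
def lid(W,c,rad=.09):
    for _ in range(3):
        l=W[(abs(W[:,2]-.207)<.005)&(np.hypot(*(W[:,:2]-c).T)<rad)]
        r=cv2.minAreaRect(l[:,:2].astype(np.float32)); c=np.array(r[0])
    b=cv2.boxPoints(r); e=b[1]-b[0],b[2]-b[1]; e=max(e,key=np.linalg.norm); e=e*np.sign(e[1])
    return c,np.arctan2(e[1],e[0])-np.pi/2,r[1]
E
cat > m.py <<'E'
from fit import *
Ws=[np.load(n+'0.npy').reshape(-1,3) for n in('scene','top')]
Ws=[w[~np.isnan(w[:,0])] for w in Ws]
for W in Ws:
    c,a,s=lid(W,np.array([.479,-.081])); print('lid',c,np.degrees(a),s)
    L=rot(W[:,:2],c,a); b=(abs(W[:,2]-.036)<.003)&(abs(L[:,0])<.075)&(abs(L[:,1])<.09)
    print('base in lid frame',np.percentile(L[b],[0.5,2,98,99.5],axis=0).round(3).tolist())
    g=W[(W[:,2]>.01)&(W[:,2]<.045)&(W[:,0]>.5)&(W[:,0]<.78)&(W[:,1]<.01)&(W[:,1]>-.33)]
    L=rot(g[:,:2],c,a); g=g[~((abs(L[:,0])<.07)&(abs(L[:,1])<.085))]
    g=g[np.hypot(g[:,0]-.65,g[:,1]+.05)>.04]
    best=lambda a: np.histogram(g[:,:2]@np.array([np.cos(a),np.sin(a)]),np.arange(.3,1,.003))[0].max()
    aa=np.radians(np.arange(-50,-10,.5)); s=[best(x) for x in aa]
    print('dock yaw',[(int(x),float(y)) for x,y in sorted(zip(s,np.degrees(aa).round(1)))[-5:]])
    a=aa[np.argmax(s)]
    Q=rot(g[:,:2],np.zeros(2),a)
    h,e=np.histogram(Q[:,0],np.arange(.4,1,.003)); i=h.argmax(); print([(float(round(e[k],3)),int(h[k])) for k in range(i-6,i+8)])
    m=(Q[:,0]<e[i]-.012)&(Q[:,0]>e[i]-.075)
    h,f=np.histogram(Q[m,1],np.arange(-.2,.5,.003)); print([(float(round(f[k],3)),int(h[k])) for k in range(len(h)) if h[k]>5])
    for nm,c,rad in(('shaft',(.649,-.05),.06),('bolt',(.368,-.226),.03)):
        s=W[(np.hypot(W[:,0]-c[0],W[:,1]-c[1])<rad)&(W[:,2]>.012)&(W[:,2]<.12)]; print(nm,s.min(0).round(3),s.max(0).round(3))
E
python3 m.py
```

```text
lid [ 0.47864586 -0.08210863] -36.117374 (0.1258050948381424, 0.06800680607557297)
base in lid frame [[-0.059, -0.074], [-0.058, -0.073], [0.059, 0.069], [0.06, 0.073]]
dock yaw [(282, -33.0), (303, -32.0), (327, -33.5), (335, -31.5), (407, -32.5)]
[(0.649, 17), (0.652, 23), (0.655, 18), (0.658, 26), (0.661, 22), (0.664, 175), (0.667, 286), (0.67, 100), (0.673, 65), (0.676, 15), (0.679, 17), (0.682, 18), (0.685, 16), (0.688, 17)]
[(0.085, 153), (0.088, 60), (0.091, 17), (0.175, 13), (0.178, 8), (0.247, 6), (0.25, 72), (0.253, 108), (0.256, 23)]
shaft [ 0.595 -0.11   0.012] [ 0.686 -0.016  0.115]
bolt [ 0.36  -0.228  0.013] [ 0.374 -0.214  0.047]
lid [ 0.47957328 -0.07995952] -35.435116 (0.12437855452299118, 0.06915069371461868)
base in lid frame [[-0.06, -0.075], [-0.059, -0.074], [0.052, 0.072], [0.057, 0.074]]
dock yaw [(212, -33.5), (219, -33.0), (225, -32.0), (226, -31.5), (247, -32.5)]
[(0.646, 7), (0.649, 6), (0.652, 10), (0.655, 5), (0.658, 13), (0.661, 4), (0.664, 177), (0.667, 154), (0.67, 57), (0.673, 48), (0.676, 2), (0.679, 5), (0.682, 2), (0.685, 2)]
[(0.088, 20), (0.091, 25), (0.178, 6), (0.253, 30), (0.256, 20), (0.259, 12)]
shaft [ 0.597 -0.11   0.013] [ 0.684 -0.015  0.119]
bolt [ 0.358 -0.225  0.012] [ 0.375 -0.214  0.05 ]
```

Call:
jog_arm([
  {"claw": 1, "travel": [0.013, -0.04, 0], "turn": [0, 0, -3.8]},
  {"claw": 1, "travel": [0.013, -0.04, 0], "turn": [0, 0, -3.8]},
  {"claw": 1, "travel": [0.013, -0.04, 0], "turn": [0, 0, -3.8]},
  {"claw": 1, "travel": [0.013, -0.04, 0], "turn": [0, 0, -3.8]},
  {"claw": 1, "travel": [0.013, -0.04, 0], "turn": [0, 0, -3.9]},
])

```text
time: 1.4
eef_pos: [0.2445, 0.3973, 0.2484]
tcp_rot: [[0.001, 0.586, 0.81], [0.0, 0.81, -0.586], [-1.0, 0.001, 0.0]]
contact_force: [1.0, -0.1, 0.8]
opening: 0.0855
```

Call:
jog_arm([
  {"claw": 1, "travel": [0.013, -0.04, 0], "turn": [-3.5, -4.9, 0]},
  {"claw": 1, "travel": [0.013, -0.04, 0], "turn": [-3.5, -4.9, 0]},
  {"claw": 1, "travel": [0.013, -0.04, 0], "turn": [-3.5, -4.9, 0]},
  {"claw": 1, "travel": [0.013, -0.04, 0], "turn": [-3.5, -4.9, 0]},
  {"claw": 1, "travel": [0.013, -0.04, 0], "turn": [-3.5, -4.9, 0]},
])

```text
time: 1.9
eef_pos: [0.3099, 0.1976, 0.249]
tcp_rot: [[0.412, 0.584, 0.7], [-0.292, 0.812, -0.505], [-0.863, 0.004, 0.505]]
contact_force: [0.7, 0.7, 0.1]
opening: 0.0852
```

Call:
jog_arm([
  {"claw": 1, "travel": [0.013, -0.04, 0], "turn": [0, 0, 0]},
  {"claw": 1, "travel": [0.013, -0.04, 0], "turn": [0, 0, 0]},
  {"claw": 1, "travel": [0.013, -0.04, 0], "turn": [0, 0, 0]},
  {"claw": 1, "travel": [0.013, -0.04, 0], "turn": [0, 0, 0]},
  {"claw": 1, "travel": [0, 0, 0], "turn": [0, 0, 0]},
])

```text
time: 2.4
eef_pos: [0.3615, 0.0332, 0.2489]
tcp_rot: [[0.406, 0.594, 0.694], [-0.298, 0.804, -0.514], [-0.864, 0.002, 0.503]]
contact_force: [-0.3, 0.1, -0.5]
opening: 0.0851
```

Call:
jog_arm([
  {"claw": 1, "travel": [0.014, -0.039, 0], "turn": [0, 0, 0]},
  {"claw": 1, "travel": [0, 0, -0.05], "turn": [0, 0, 0]},
  {"claw": 1, "travel": [0, 0, -0.05], "turn": [0, 0, 0]},
  {"claw": 1, "travel": [0, 0, -0.05], "turn": [0, 0, 0]},
  {"claw": 1, "travel": [0, 0, -0.035], "turn": [0, 0, 0]},
])

```text
time: 2.9
eef_pos: [0.3757, -0.0014, 0.0773]
tcp_rot: [[0.409, 0.586, 0.699], [-0.297, 0.81, -0.505], [-0.863, -0.001, 0.506]]
contact_force: [1.6, -1.1, 0.5]
opening: 0.0853
```

Call:
jog_arm([
  {"claw": 1, "travel": [0, 0, -0.02], "turn": [0, 0, 0]},
  {"claw": 1, "travel": [0, 0, -0.015], "turn": [0, 0, 0]},
  {"claw": 1, "travel": [0, 0, -0.003], "turn": [0, 0, 0]},
  {"claw": 1, "travel": [0, 0, 0], "turn": [0, 0, 0]},
])

```text
time: 3.3
eef_pos: [0.3791, 0.002, 0.059]
tcp_rot: [[0.396, 0.588, 0.706], [-0.294, 0.809, -0.509], [-0.87, -0.006, 0.493]]
contact_force: [0.2, 0.2, 0.4]
opening: 0.0856
```

```bash
python3 - <<'E'
from fit import *
o=[]
for n in ('scene','top'):
    d=cam(n); w=cloud(d); W=w[~np.isnan(w[...,0])]
    p=bot.read_state()['eef_pos']; s=W[(np.hypot(W[:,0]-p[0],W[:,1]-p[1])<.08)&(W[:,2]>.008)&(W[:,2]<.06)]
    q=rot(s[:,:2],p[:2],np.radians(-36)); 
    for lo in(.01,.02,.03): 
        k=(s[:,2]>lo)&(s[:,2]<lo+.01)&(q[:,0]<.045); print(n,lo,k.sum(),np.percentile(q[k],[2,98],axis=0).round(3).tolist() if k.sum() else '')
    y=100 if n=='scene' else 80; x=200 if n=='scene' else 220
    o.append(cv2.resize(d['frame'][y:y+220,x:x+200],(400,440),interpolation=2))
cv2.imwrite('pics/a2.png',np.hstack(o)); print(bot.read_state()['eef_pos'],bot.read_state()['contact_force'])
E
```

```text
scene 0.01 0 
scene 0.02 0 
scene 0.03 0 
top 0.01 0 
top 0.02 0 
top 0.03 0 
[0.37897768 0.00179156 0.05928139] [ 0.12573871 -0.12046323 -0.01462472]
```

View pics/a2.png

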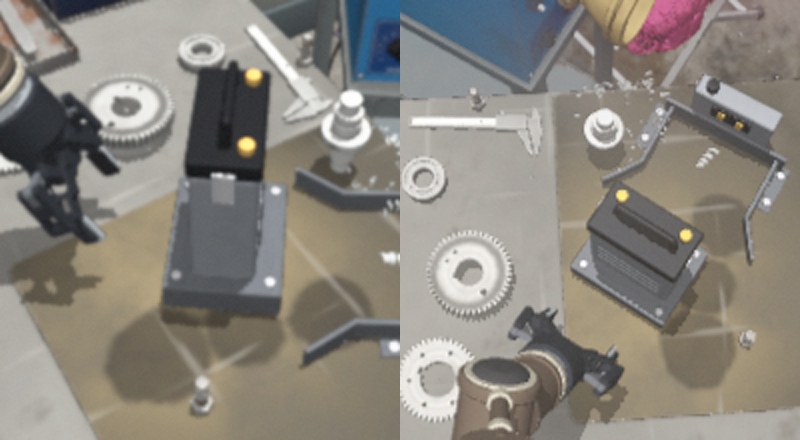

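The fingers hang behind the pack (about (590,360) in the right half), but the arm stops at z=0.059, so it is limited there. I'll check the joints.

```bash
python3 -c "
from rig import bot
s=bot.read_state();print(s['joint_positions'].round(3),s['eef_pos'],s['tcp_rot'])"
```

```text
[ 0.175  0.083  2.534 -1.194  0.396  0.328] [0.37897768 0.00179156 0.05928139] [[ 0.39607527  0.58843549  0.70488868]
 [-0.2940328   0.80852636 -0.50973507]
 [-0.86986728 -0.00536694  0.49325663]]
```

Call:
jog_arm([
  {"claw": 1, "travel": [0, 0, 0.01], "turn": [4.4, 6.1, 0]},
  {"claw": 1, "travel": [0, 0, 0], "turn": [4.4, 6.1, 0]},
  {"claw": 1, "travel": [-0.004, -0.008, -0.02], "turn": [0, 0, 0]},
  {"claw": 1, "travel": [0, 0, -0.02], "turn": [0, 0, 0]},
  {"claw": 1, "travel": [0, 0, 0], "turn": [0, 0, 0]},
])

```text
time: 3.9
eef_pos: [0.3699, -0.0133, 0.0199]
tcp_rot: [[0.299, 0.598, 0.744], [-0.262, 0.801, -0.538], [-0.918, -0.034, 0.396]]
contact_force: [0.2, 0.4, 0.7]
opening: 0.0853
```

```bash
python3 -c "
from rig import bot
s=bot.read_state();print(s['joint_positions'].round(3),s['eef_pos'],s['tcp_rot'])"
```

```text
[ 0.077  0.194  2.507 -1.113  0.322  0.19 ] [ 0.36987869 -0.01330114  0.01992421] [[ 0.29920114  0.59763413  0.74384953]
 [-0.26184798  0.80105942 -0.5382745 ]
 [-0.91755889 -0.03372316  0.39616719]]
```

```bash
cat > goal.py <<'E'
import sys; from rig import bot; import numpy as np
from scipy.spatial.transform import Rotation as Ro
psi,th,x,y,z=map(float,sys.argv[1:]); s=bot.read_state()
G=Ro.from_euler('z',psi,degrees=True)*Ro.from_euler('y',-th,degrees=True)*Ro.from_matrix([[0,0,1],[0,1,0],[-1,0,0]])
print('turn',(G*Ro.from_matrix(s['tcp_rot']).inv()).as_rotvec(degrees=True).round(1),'travel',(np.array([x,y,z])-s['eef_pos']).round(4),'F',s['contact_force'].round(1),s['joint_positions'].round(2))
E
python3 goal.py -35.8 15 .375 -.006 .024
```

```text
turn [6.5 5.6 0.8] travel [0.0051 0.0073 0.0041] F [0.2 0.4 0.7] [ 0.08  0.19  2.51 -1.11  0.32  0.19]
```

Call:
jog_arm([
  {"claw": 1, "travel": [0.002, 0.003, 0.004], "turn": [3.2, 2.8, 0.4]},
  {"claw": 1, "travel": [0.003, 0.004, 0], "turn": [3.3, 2.8, 0.4]},
  {"claw": 1, "travel": [0, 0, 0], "turn": [0, 0, 0]},
])

```text
time: 4.2
eef_pos: [0.3749, -0.0105, 0.0243]
tcp_rot: [[0.246, 0.595, 0.765], [-0.202, 0.804, -0.56], [-0.948, -0.017, 0.318]]
contact_force: [0.2, 0.8, -0.1]
opening: 0.085
```

```bash
python3 goal.py -35.8 15 .375 -.006 .024
```

```text
turn [2.9 2.3 0.7] travel [ 0.0001  0.0045 -0.0003] F [ 0.2  0.8 -0.1] [ 0.02  0.17  2.47 -0.71  0.32 -0.25]
```

Call:
jog_arm([
  {"claw": 1, "travel": [0, 0.004, 0], "turn": [2.9, 2.3, 0.7]},
  {"claw": 1, "travel": [0, 0, 0], "turn": [0, 0, 0]},
])

```text
time: 4.4
eef_pos: [0.3732, -0.0081, 0.0234]
tcp_rot: [[0.216, 0.587, 0.78], [-0.165, 0.809, -0.564], [-0.962, -0.008, 0.272]]
contact_force: [0.5, -0.4, 0.0]
opening: 0.0852
```

```bash
python3 goal.py -35.8 15 .375 -.006 .024; python3 - <<'E'
from fit import *
p=bot.read_state()['eef_pos']
for n in ('scene','top'):
    d=cam(n); w=cloud(d); W=w[~np.isnan(w[...,0])]
    q=rot(W[:,:2],p[:2],np.radians(-35.8)); 
    for lo in(.006,.015,.025,.035): 
        k=(W[:,2]>lo)&(W[:,2]<lo+.01)&(q[:,0]<.05)&(q[:,0]>-.05)&(abs(q[:,1])<.09); print(n,lo,k.sum(),np.percentile(q[k],[2,50,98],axis=0).round(3).tolist() if k.sum() else '')
E
```

```text
turn [0.8 0.4 0.2] travel [0.0018 0.0021 0.0006] F [ 0.5 -0.4  0. ] [-0.01  0.17  2.46 -0.53  0.33 -0.47]
scene 0.006 0 
scene 0.015 17 [[-0.01, -0.052], [-0.001, 0.043], [0.009, 0.046]]
scene 0.025 65 [[-0.011, -0.056], [0.002, 0.042], [0.01, 0.047]]
scene 0.035 75 [[-0.014, -0.057], [0.001, -0.044], [0.008, 0.049]]
top 0.006 13 [[-0.031, -0.081], [0.031, -0.03], [0.05, 0.065]]
top 0.015 0 
top 0.025 2 [[0.004, -0.052], [0.006, -0.048], [0.008, -0.043]]
top 0.035 1 [[0.006, -0.047], [0.006, -0.047], [0.006, -0.047]]
```

Call:
jog_arm([
  {"claw": 1, "travel": [0.013, -0.008, -0.005], "turn": [0.8, 0.4, 0.2]},
  {"claw": 1, "travel": [0.013, -0.008, 0], "turn": [0, 0, 0]},
  {"claw": 1, "travel": [0.0135, -0.009, 0], "turn": [0, 0, 0]},
  {"claw": 1, "travel": [0, 0, 0], "turn": [0, 0, 0]},
])

```text
time: 4.9
eef_pos: [0.4133, -0.0335, 0.0178]
tcp_rot: [[0.209, 0.583, 0.785], [-0.152, 0.812, -0.563], [-0.966, -0.001, 0.259]]
contact_force: [0.6, 0.1, -0.6]
opening: 0.0855
```

```bash
python3 goal.py -35.8 15 .4127 -.0332 .018
```

```text
turn [ 0.1 -0.1 -0.1] travel [-0.0006  0.0003  0.0002] F [ 0.6  0.1 -0.6] [-0.09  0.24  2.37 -0.43  0.33 -0.65]
```

Call:
jog_arm([
  {"claw": 1, "travel": [0.004, -0.003, 0], "turn": [0, 0, 0]},
  {"claw": 1, "travel": [0.004, -0.003, 0], "turn": [0, 0, 0]},
  {"claw": 1, "travel": [0.004, -0.003, 0], "turn": [0, 0, 0]},
  {"claw": 1, "travel": [0.005, -0.004, 0], "turn": [0, 0, 0]},
  {"claw": 1, "travel": [0.005, -0.004, 0], "turn": [0, 0, 0]},
])

```text
time: 5.4
eef_pos: [0.4268, -0.0485, 0.015]
tcp_rot: [[0.194, 0.584, 0.788], [-0.15, 0.812, -0.564], [-0.969, -0.009, 0.245]]
contact_force: [-12.0, 12.2, 11.9]
opening: 0.0854
```

Call:
jog_arm([
  {"claw": 1, "travel": [0.006, -0.005, 0], "turn": [0, 0, 0]},
  {"claw": 1, "travel": [0.006, -0.005, 0], "turn": [0, 0, 0]},
  {"claw": 1, "travel": [0.006, -0.005, 0], "turn": [0, 0, 0]},
  {"claw": 1, "travel": [0.006, -0.005, 0], "turn": [0, 0, 0]},
  {"claw": 1, "travel": [0, 0, 0], "turn": [0, 0, 0]},
])

```text
time: 5.9
eef_pos: [0.4516, -0.0691, 0.0148]
tcp_rot: [[0.195, 0.584, 0.788], [-0.15, 0.811, -0.565], [-0.969, -0.008, 0.246]]
contact_force: [-5.4, 2.7, -1.6]
opening: 0.0853
```

```bash
cat > chk.py <<'E'
from fit import *
import sys
O=np.array([.6022,-.1797]); A=np.radians(-32.5)
p=bot.read_state()['eef_pos']; g=p[:2]+.07*np.array([np.cos(A),np.sin(A)])
print('tcp dock',rot(p[:2],O,A).round(4))
for n in('scene','top'):
    d=cam(n); W=cloud(d).reshape(-1,3); W=W[~np.isnan(W[:,0])]
    c,a,s=lid(W,g); print(n,c.round(4),'dock',rot(c,O,A).round(4),np.degrees(a-A).round(1),np.round(s,3))
    if len(sys.argv)>1: cv2.imwrite(f'pics/{sys.argv[1]}_{n}.png',cv2.resize(d['frame'][80:300,240:460],(400,400),interpolation=2))
if len(sys.argv)>1: cv2.imwrite(f'pics/{sys.argv[1]}.png',np.hstack([cv2.imread(f'pics/{sys.argv[1]}_{n}.png') for n in('scene','top')]))
E
python3 chk.py b1; python3 goal.py -35.8 15 .5417 -.1412 .018
```

```text
tcp dock [-0.1865  0.0124]
scene [ 0.477  -0.0838] dock [-0.1571  0.0137] 83.9 [0.125 0.155]
top [ 0.5103 -0.107 ] dock [-0.1165  0.0119] -3.4 [0.124 0.069]
turn [-0.1 -0.9 -0. ] travel [ 0.0901 -0.0721  0.0032] F [-4.8  2.9 -0.1] [-0.17  0.31  2.28 -0.34  0.35 -0.81]
```

View pics/b1.png

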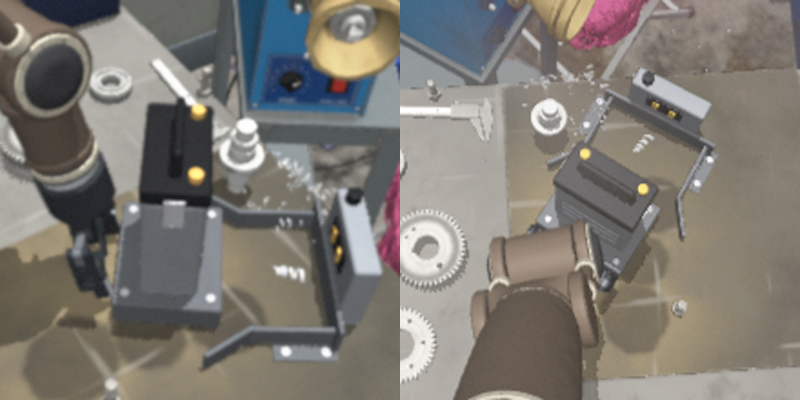

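The pack slides upright ahead of the fingers towards the bracket mouth. The right half shows it squarely between the flares.

Call:
jog_arm([
  {"claw": 1, "travel": [0.006, -0.006, 0.001], "turn": [0, 0, 0.3]},
  {"claw": 1, "travel": [0.006, -0.006, 0.001], "turn": [0, 0, 0.3]},
  {"claw": 1, "travel": [0.006, -0.006, 0], "turn": [0, 0, 0.3]},
  {"claw": 1, "travel": [0.006, -0.006, 0], "turn": [0, 0, 0.4]},
  {"claw": 1, "travel": [0.006, -0.005, 0], "turn": [0, 0, 0.4]},
])

```text
time: 6.5
eef_pos: [0.4799, -0.0971, 0.0157]
tcp_rot: [[0.195, 0.559, 0.806], [-0.142, 0.829, -0.541], [-0.97, -0.009, 0.241]]
contact_force: [-9.6, 7.1, 5.0]
opening: 0.0859
```

Call:
jog_arm([
  {"claw": 1, "travel": [0.006, -0.005, 0], "turn": [0, 0, 0.4]},
  {"claw": 1, "travel": [0.006, -0.005, 0], "turn": [0, 0, 0.4]},
  {"claw": 1, "travel": [0.006, -0.005, 0], "turn": [0, 0, 0.3]},
  {"claw": 1, "travel": [0, 0, 0], "turn": [0, 0, 0]},
])

```text
time: 6.9
eef_pos: [0.4994, -0.1125, 0.0163]
tcp_rot: [[0.201, 0.544, 0.815], [-0.138, 0.839, -0.526], [-0.97, -0.007, 0.244]]
contact_force: [-4.9, 2.2, -2.5]
opening: 0.0856
```

```bash
python3 chk.py b2; python3 goal.py -32.5 15 .5417 -.1412 .018
```

```text
tcp dock [-0.1228  0.0015]
scene [ 0.5235 -0.1259] dock [-0.0953  0.0031] 89.4 [0.126 0.154]
top [ 0.5599 -0.1473] dock [-0.0531  0.0046] -0.6 [0.124 0.069]
turn [-0.1 -0.9  0.4] travel [ 0.0423 -0.0287  0.0018] F [-5.5  2.2 -2.5] [-0.26  0.37  2.17 -0.23  0.37 -1.05]
```

View pics/b2.png

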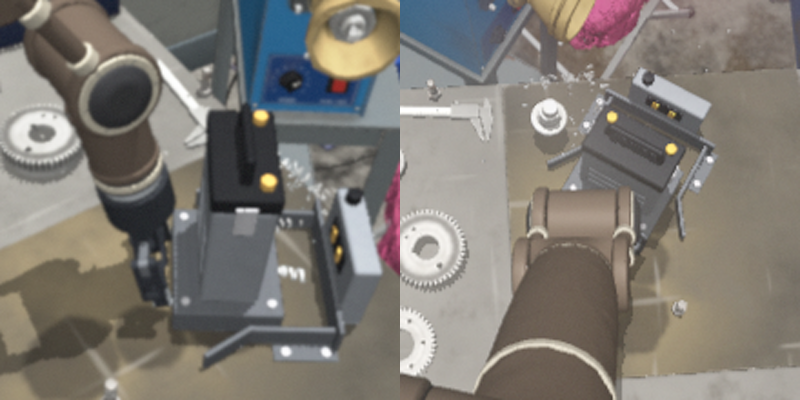

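Nearly there: the pack is in the mouth, 53 mm from home and almost square.

Call:
jog_arm([
  {"claw": 1, "travel": [0.005, -0.004, 0], "turn": [0, 0, 0.2]},
  {"claw": 1, "travel": [0.005, -0.004, 0], "turn": [0, 0, 0.2]},
  {"claw": 1, "travel": [0.005, -0.004, 0], "turn": [0, 0, 0.1]},
  {"claw": 1, "travel": [0.005, -0.004, 0], "turn": [0, 0, 0]},
  {"claw": 1, "travel": [0.005, -0.003, 0], "turn": [0, 0, 0]},
])

```text
time: 7.5
eef_pos: [0.522, -0.1302, 0.0157]
tcp_rot: [[0.197, 0.536, 0.821], [-0.135, 0.844, -0.519], [-0.971, -0.008, 0.239]]
contact_force: [-13.7, 9.1, 10.0]
opening: 0.0857
```

Call:
jog_arm([
  {"claw": 1, "travel": [0.005, -0.003, 0], "turn": [0, 0, 0]},
  {"claw": 1, "travel": [0.004, -0.003, 0], "turn": [0, 0, 0]},
  {"claw": 1, "travel": [0.003, -0.002, 0], "turn": [0, 0, 0]},
  {"claw": 1, "travel": [0, 0, 0], "turn": [0, 0, 0]},
])

```text
time: 7.9
eef_pos: [0.5353, -0.1386, 0.0158]
tcp_rot: [[0.2, 0.536, 0.82], [-0.135, 0.844, -0.519], [-0.97, -0.007, 0.241]]
contact_force: [-6.6, 4.4, 2.4]
opening: 0.0854
```

```bash
python3 chk.py; python3 goal.py -32.5 15 .5417 -.1412 .018
```

```text
tcp dock [-0.0785 -0.0013]
scene [ 0.5583 -0.152 ] dock [-0.052  -0.0002] 90.5 [0.127 0.155]
top [ 0.5963 -0.1726] dock [-0.0087  0.0028] 0.1 [0.124 0.069]
turn [-0.2 -1.1 -0.1] travel [ 0.0064 -0.0026  0.0022] F [-7.6  4.8  2.8] [-0.29  0.43  2.08 -0.18  0.41 -1.14]
```

Now the last ~9 mm, gently, until the force rises at the stop.

Call:
jog_arm([
  {"claw": 1, "travel": [0.002, -0.001, 0], "turn": [0, 0, 0]},
  {"claw": 1, "travel": [0.002, -0.001, 0], "turn": [0, 0, 0]},
  {"claw": 1, "travel": [0.002, -0.002, 0], "turn": [0, 0, 0]},
  {"claw": 1, "travel": [0, 0, 0], "turn": [0, 0, 0]},
])

```text
time: 8.4
eef_pos: [0.5409, -0.1423, 0.0157]
tcp_rot: [[0.2, 0.536, 0.82], [-0.135, 0.844, -0.519], [-0.971, -0.007, 0.241]]
contact_force: [-7.9, 4.2, 0.2]
opening: 0.0856
```

Call:
jog_arm([
  {"claw": 1, "travel": [0.0015, -0.001, 0], "turn": [0, 0, 0]},
  {"claw": 1, "travel": [0, 0, 0], "turn": [0, 0, 0]},
])

```text
time: 8.6
eef_pos: [0.5414, -0.1427, 0.0156]
tcp_rot: [[0.197, 0.536, 0.821], [-0.134, 0.844, -0.519], [-0.971, -0.008, 0.238]]
contact_force: [-11.2, 8.0, 6.7]
opening: 0.0856
```

Call:
jog_arm([
  {"claw": 1, "travel": [0.0015, -0.001, 0], "turn": [0, 0, 0]},
  {"claw": 1, "travel": [0, 0, 0], "turn": [0, 0, 0]},
])

```text
time: 8.8
eef_pos: [0.5432, -0.1439, 0.0156]
tcp_rot: [[0.198, 0.536, 0.821], [-0.134, 0.844, -0.519], [-0.971, -0.008, 0.239]]
contact_force: [-10.4, 7.5, 5.1]
opening: 0.0853
```

```bash
python3 chk.py
```

```text
tcp dock [-0.069  -0.0015]
scene [ 0.5663 -0.1568] dock [-0.0426 -0.    ] 89.3 [0.124 0.155]
top [ 0.6041 -0.1777] dock [0.0006 0.0027] -0.2 [0.124 0.069]
```

Call:
jog_arm([
  {"claw": 1, "travel": [0.002, -0.001, 0], "turn": [0, 0, 0]},
  {"claw": 1, "travel": [0, 0, 0], "turn": [0, 0, 0]},
])

```text
time: 9.1
eef_pos: [0.544, -0.1444, 0.0153]
tcp_rot: [[0.195, 0.536, 0.821], [-0.134, 0.844, -0.519], [-0.972, -0.008, 0.236]]
contact_force: [-14.5, 9.7, 10.4]
opening: 0.0858
```

Call:
jog_arm([
  {"claw": 1, "travel": [0.002, -0.001, 0], "turn": [0, 0, 0]},
  {"claw": 1, "travel": [0, 0, 0], "turn": [0, 0, 0]},
])

```text
time: 9.3
eef_pos: [0.544, -0.1445, 0.0147]
tcp_rot: [[0.191, 0.536, 0.822], [-0.132, 0.844, -0.52], [-0.973, -0.009, 0.232]]
contact_force: [-18.2, 12.6, 14.6]
opening: 0.0853
```

```bash
python3 chk.py
```

```text
tcp dock [-0.068  -0.0016]
scene [ 0.5676 -0.158 ] dock [-0.0408 -0.0003] 89.6 [0.124 0.156]
top [ 0.6044 -0.1782] dock [0.0011 0.0024] -0.0 [0.124 0.07 ]
```

Call:
jog_arm([
  {"claw": 1, "travel": [0.003, -0.002, 0], "turn": [0, 0, 0]},
  {"claw": 1, "travel": [0, 0, 0], "turn": [0, 0, 0]},
])

```text
time: 9.6
eef_pos: [0.5438, -0.145, 0.0135]
tcp_rot: [[0.184, 0.537, 0.823], [-0.13, 0.844, -0.521], [-0.974, -0.011, 0.225]]
contact_force: [-22.3, 17.5, 19.5]
opening: 0.0854
```

Call:
jog_arm([
  {"claw": 1, "travel": [-0.005, 0.003, 0], "turn": [0, 0, 0]},
  {"claw": 1, "travel": [-0.008, 0.005, 0], "turn": [0, 0, 0]},
  {"claw": 1, "travel": [-0.02, 0.013, 0], "turn": [0, 0, 0]},
  {"claw": 1, "travel": [-0.025, 0.016, 0], "turn": [0, 0, 0]},
  {"claw": 1, "travel": [-0.025, 0.016, 0.005], "turn": [0, 0, 0]},
])

```text
time: 10.1
eef_pos: [0.475, -0.0977, 0.0242]
tcp_rot: [[0.216, 0.535, 0.817], [-0.139, 0.845, -0.517], [-0.967, -0.002, 0.256]]
contact_force: [-0.5, 0.8, 0.4]
opening: 0.0857
```

Call:
jog_arm([
  {"claw": 1, "travel": [-0.01, 0.03, 0.03], "turn": [0, 0, 0]},
  {"claw": 1, "travel": [0, 0.03, 0.04], "turn": [0, 0, 0]},
  {"claw": 1, "travel": [0, 0.03, 0.04], "turn": [0, 0, 0]},
  {"claw": 1, "travel": [0, 0.03, 0.04], "turn": [0, 0, 0]},
  {"claw": 1, "travel": [0, 0, 0], "turn": [0, 0, 0]},
])

```text
time: 10.6
eef_pos: [0.4713, 0.0252, 0.1818]
tcp_rot: [[0.232, 0.531, 0.815], [-0.136, 0.847, -0.514], [-0.963, 0.008, 0.269]]
contact_force: [1.3, -0.4, 1.1]
opening: 0.0851
```

```bash
sed -i 's/^p=.*/p=bot.read_state()["eef_pos"]; g=O/' chk.py; python3 chk.py b3; python3 - <<'E'
from fit import *
O=np.array([.6022,-.1797]); A=np.radians(-32.5)
for n in('scene','top'):
    W=cloud(cam(n)).reshape(-1,3); q=rot(W[:,:2],O,A)
    k=(abs(q[:,1])<.06)&(q[:,0]<-.036)&(q[:,0]>-.09)&(abs(W[:,2]-.036)<.004); print(n,k.sum(),'near edge',np.percentile(q[k,0],[.5,2,5]).round(4))
E
```

```text
tcp dock [-0.2205  0.1025]
scene [ 0.6039 -0.1809] dock [ 0.0021 -0.0001] 0.0 [0.124 0.068]
top [ 0.605  -0.1783] dock [0.0016 0.0027] -0.1 [0.124 0.069]
scene 494 near edge [-0.0577 -0.0573 -0.0567]
top 310 near edge [-0.0586 -0.0583 -0.0577]
```

View pics/b3.png

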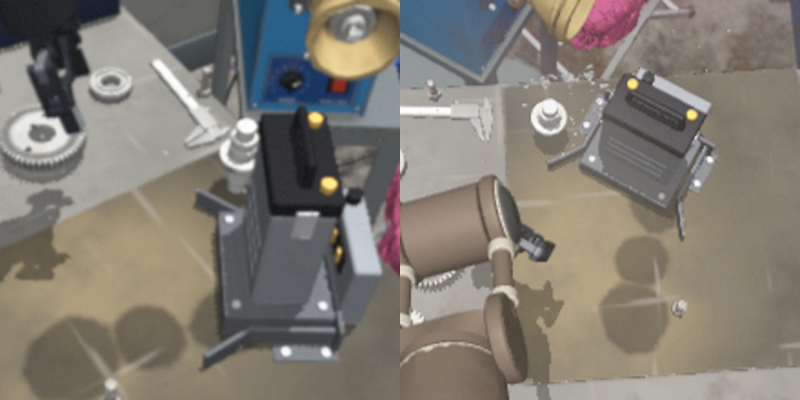

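The pack stands upright in the bracket against its stop, and the shaft, bolt and gears are where they were. The arm is clear, so I'm handing in.

```bash
python3 -c "
from rig import bot
print(bot.sign_off())"
```

```text
the job is handed in; nothing more can be done
None
```

I pushed the pack on its low base with both open fingertips, with the gripper tilted back from the case. It slid upright into the bracket until it met the back stop: the tool stopped moving and the push force rose from about 13 N to about 34 N. Then I backed the arm off and handed in at about 11 s of the 61 s allowed.

- **Final pose:** both cameras put the pack about 2 mm past my estimate of fully home, 0 to 3 mm across and within 0.1° of square. The 2 mm is within the error of my bracket fit, since the pack was hard against the stop.
- **Upright:** I judged this from the picture and from the lid fitting at its normal height; I did not measure the lean.
- **Other things:** the shaft, bolt and gear look unmoved in the last picture. I did not measure them again, and the ring gear and bearing are only partly in that view.
- **What went wrong on the way:**
  - My first tilt of 30° ran the wrist into a joint limit, so I changed to 15°.
  - The scene camera's lid fit was wrong while the arm was close to the pack, so I relied on the top camera until the arm was clear.

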